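# Eject the tested cell and catch it with the other finger

### The job

The cell lying in the bench tester has been measured and must come out without running off. Press the orange ejector key fully down with one finger while the other finger stands on the sloping white run in front of the cell, and keep the key down until the popped cell lies still against that other finger. Then let the cell roll down the run behind the finger into the shallow parking groove at the foot, and leave it lying there with everything let go; do not lift the cell or press hard on it, do not let it drop onto the bench, and leave the other things around the tester alone.

Things in the scene. Friction and masses are not known exactly. Their poses are not given: they have to be found in the camera images.
- tester: Fixed bench cell tester: base plate 178 x 146 mm, top at 9 mm; grey housing (x = 2 to 50 mm, 60 mm tall) behind a white run that slopes down to -x at 12 degrees between two cheeks. Origin: on the bench, on the run's centre line. +x points uphill to the housing, -x to the open foot, +y left when looking along +x, z up. The orange key lies outside the cheek on the -y side. x, y, z below are in this frame.
- catch (a point): Fixed point at (-47, 0, 50) mm: centre of the cell when it lies on the run's upper part against a finger. The white surface has height z = 44 mm + 0.2126 x (31 mm at x = -60, 29 mm at -70), is 83 mm wide; cheeks 5 mm thick, 10 mm above it. The finger stands downhill of the cell with its tip a few mm over the surface; the tip must be below the cell's centre. The run ends at x = -114, 20 mm up.
- cell_center (a point): Centre of the grey cell lying in the seat, axis along y of the tester: 32.4 mm diameter, 72 mm long, 0.14 kg. Popped out, it rolls downhill (-x) by itself; with no finger ahead it runs over the groove, off the foot and onto the bench. An upright finger touches it at this point's height.
- seat (a point): Fixed point at (-22, 0, 52) mm: centre of the cell while it lies in the seat, a gap across the run from x = -10 to -30 mm into which the cell sinks 3.5 mm.
- groove (a point): Fixed point at (-97, 0, 36.5) mm: centre of the cell when it lies in the parking groove, a gap across the run from x = -84 to -104 mm into which it sinks 3.5 mm. A cell let down slowly behind a finger stays in it when the finger then goes on downhill and away.
- key_top (a point): Middle of the orange key's top face, 32 mm along x, 30 mm along y; at rest at (-70, -70, 45) mm, moves with the key. Press it straight down: it tilts 0.32 rad about a shaft along y at x = -41, z = 27 mm, 2.5 N at first, about 7 N fully down, and springs back. At rest its downhill edge is 2.5 mm higher than the middle; fully down the middle is 35 mm and the uphill edge 37 mm above the bench.
- ejector (a joint): Angle of the ejector key in rad: 0 released, 0.32 fully down. Its other end, under the seat, lifts the cell out as the key goes down.
- cell: The cell in the tester as a body; its frame turns as it rolls, so use cell_center for its place.
- cell_a: Grey cell standing upright beside the tester, 32 mm diameter, 72 mm tall, loose; origin at its foot. Bystander.
- cell_b: A second such cell standing upright beside the tester, loose; origin at its foot. Bystander.
- board: Green and grey protection board lying flat, 97 x 64 x 9 mm, loose; origin under its middle. Bystander.
- meter: Multimeter with orange edge lying on its back, 158 x 80 x 46 mm, loose; origin under its middle. Bystander.
There are look-alikes about, which are no part of the job. Leave any brown, red or yellow look-alike of the cell alone.

How it is judged:
By the outcome, as a careful person would: the job done as asked, in the order asked, and still so for the second after the job is handed in, with the robot touching nothing.
It also fails if it takes over 42 s, if anything falls off the work surface, if the arm or the gripper's body presses on something with over 40 N, if the wrist force passes 120 N, or if a joint passes its speed limit or range.

### The arm

A 6-joint arm with a two-finger parallel gripper is mounted at the origin on a cart in front of the work surface, level with it; the furniture and walls round the work are solid. World frame = base frame: x ahead of the robot, y to its left, z up, the work surface at z = 0. Lengths are in m, angles in rad, forces in N, time in s.
With the tool pointing down it reaches from about 0.25 to 0.8 m from the base axis. Payload 3.9 kg.
Tool frame: the origin (TCP) lies midway between the tips of the shut fingers; the grasp point (between the pads) lies 19 mm behind it (robot.grip_depth is the distance from the TCP to the grasp point, in m); z points along the fingers, y is the line along which they close (so a half turn about z gives the same grasp; the last joint's range is limited). The gripper opens to 85 mm and grips with 20 to 120 N. Pads are 22 mm wide; open, the fingers measure 114 mm over their backs; the gripper's body (76 mm by 85 mm) begins 54 mm behind the grasp point. The pads swing forward as they close: fully open they stand 13 mm farther back than shut.
Start: joints at [1.2, 0.26, -0.138, 1.173, 0, 1.571], TCP at [0.19, 0.489, 0.231] pointing down, gripper open.
Joint ranges: [-2.78, 2.78], [-0.83, 1.72], [-1.28, 1.37], [-1.9, 2.12], [-1.57, 1.48], [-3.14, 3.14]. Speed limits (rad/s): [2.57, 2.57, 3.14, 3.14, 3.14, 3.14].

### API

Orientations are given as a rotation vector (axis times angle).
In Python, from plant import monitor, imaging, ticket, robot gives the robot as it stands.
- The arm moves only by the tool servo_tool, never from a script. Its arguments are lists of equal length, an entry for each row: "hand": the closure in counts, from 0 (fully open) to 255 (shut); "travel": the shift along the tool's x, y, z in m, a list of three; "angular": the turn, a rotation vector about the tool's x, y, z in units of 5 degrees (1.0 is 5 degrees), a list of three. In form: {"hand": [hand, ...], "travel": [[dx, dy, dz], ...], "angular": [[ax, ay, az], ...]}. A call has 1 to 5 rows; each row is the pose to reach, as a shift and turn from the pose commanded when the call began, along the tool's axes at that moment; what a row does not reach only later rows make up. A row lasts 1/12 s, in which the tool goes at most 41.7 mm and 7.16 degrees, less where a joint would pass 70% of its speed; a pose out of reach is approached as far as the arm can. A call with a gripper value outside its range is refused whole. The fingers move at their own pace and stop on an object; the grip force is fixed at half the most. Time passes only in rows, so rows that repeat a pose let the fingers close. It gives the time, the measured TCP pose, the force, the opening and the grip force at its end, in the units of the state.
- monitor.get_state(): the state, without advancing time (a new reading comes with each control period).
- imaging.get_image(name): name is "side" or "top" or "wrist"; returns a dict with "color" (400x640x3 uint8, blue, green, red), "K" (3x3 intrinsics, pixels), "R" (3x3) and "t" (3): a world point X has camera coordinates R X + t. Camera axes: x right, y down, z forward; pixel columns grow to the right and rows downward; lengths in m; the calibration is good to about 2 mm. A picture is of the moment at which its call begins. There is no depth.
- ticket.finish_job(): hands the job in; it is judged then, once.
Trained networks look in a picture, given as the dict that the camera call returned (one of the last four; its "shot" number tells which), for a name from the list of things; names that differ only in an ending like _2 or _b are one class to them, and where a whole thing is asked for, a point or a joint stands for the part that bears it (a point fixed in the world has none). Each returns a list of dicts, best first, with "p" (0 to 1); they miss things now and then, are a little off and sometimes report something else, mostly with a low value. They report only what shows in the picture. A call takes as long as a camera call. They do not tell look-alikes from the thing itself.
- imaging.look_for(picture, name): "extent" ([left, top, width, height] in pixels, round what is visible of it).
The state is a dict: "time": time; "joint_positions": joint angles; "qvel": joint speeds; "joint_efforts": joint torques, N m; "ee_pos": TCP position; "tcp_rot": TCP orientation; "ft_force": force on the tool from outside, world axes, zero at the start; "ft_torque": the same for the moment, N m; "grip_width": finger opening in m; "gripper_force": force on a finger pad.
Only numpy, scipy, OpenCV 4.12 (cv2) and the standard library are available. Lean on these libraries where they do the work, as an engineer would, in place of code of your own. Each camera call takes 0.05 s, during which the arm holds its last target. There are 200 camera calls.

## Working session

There is one attempt and no reset: what is moved stays moved. The work goes in short steps, Python scripts to look and compute and a tool call to move; the robot and the scene stay as the last step left them, time stands still between calls to the robot, and variables do not carry over. Pictures are saved under pics/ and viewed, at most 12 in all, crops included, and the job is handed in when it is done.

Besides the shell and the picture viewer there is one more tool, called after "Emit:" as name(argument=value, ...), one argument or row to a line, values as JSON. servo_tool: Moves the arm, as the interface text tells. Its arguments: {"type":"object","properties":{"hand":{"type":"array"},"travel":{"type":"array"},"angular":{"type":"array"}},"required":["hand","travel","angular"]}

```bash
mkdir -p pics
cat > h.py <<'E'
from plant import monitor, imaging, ticket, robot
import cv2, numpy as np
def shot(n,f=None):
    p=imaging.get_image(n)
    if f: cv2.imwrite('pics/'+f,p['color'])
    return p
def ray(p,u,v,z):
    K,R,t=[np.array(p[k]) for k in('K','R','t')]
    d=R.T@np.linalg.inv(K)@np.array([u,v,1]); c=-R.T@t
    return c+d*(z-c[2])/d[2]
def proj(p,X):
    K,R,t=[np.array(p[k]) for k in('K','R','t')]
    q=K@(R@np.array(X)+t); return q[:2]/q[2]
E
python3 - <<'E'
from h import *
a=shot('top','top0.png');b=shot('side','side0.png')
for n,p in(('top',a),('side',b)):
    for k in('tester','cell','key_top','cell_a','board','meter'):
        print(n,k,[(r['p'],r['extent']) for r in imaging.look_for(p,k)][:4])
    print(-np.array(p['R']).T@p['t'])
print(monitor.get_state())
E
```

```text
top tester [(0.67, [341.0, 151.6, 52.8, 66.0])]
top cell [(0.8, [332.7, 244.0, 27.1, 24.9]), (0.64, [379.9, 240.0, 14.3, 25.9]), (0.6, [346.6, 170.0, 28.4, 13.8]), (0.59, [293.9, 232.8, 20.6, 25.8])]
top key_top [(0.6, [355.9, 182.5, 34.7, 19.0])]
top cell_a [(0.8, [332.7, 244.0, 27.1, 24.9]), (0.64, [379.9, 240.0, 14.3, 25.9]), (0.6, [346.6, 170.0, 28.4, 13.8]), (0.59, [293.9, 232.8, 20.6, 25.8])]
top board [(0.69, [274.1, 189.4, 37.8, 24.5]), (0.68, [357.9, 180.2, 32.5, 19.9])]
top meter [(0.74, [404.7, 182.6, 47.5, 55.8])]
[0.36470585 0.0445908  1.10544209]
side tester [(0.91, [311.9, 215.4, 106.2, 71.5])]
side cell [(0.81, [356.9, 216.0, 23.4, 30.3]), (0.8, [225.4, 261.5, 45.9, 24.0]), (0.76, [255.6, 205.5, 30.8, 22.0]), (0.71, [328.4, 196.6, 14.4, 31.3])]
side key_top []
side cell_a [(0.81, [356.9, 216.0, 23.4, 30.3]), (0.8, [225.4, 261.5, 45.9, 24.0]), (0.76, [255.6, 205.5, 30.8, 22.0]), (0.71, [328.4, 196.6, 14.4, 31.3])]
side board [(0.62, [353.1, 214.7, 26.2, 33.7]), (0.61, [310.0, 200.0, 37.4, 21.4])]
side meter [(0.56, [267.5, 288.6, 118.3, 68.6])]
[ 0.43447235 -0.73634223  0.40947016]
{'time': 0.7, 'joint_positions': array([ 1.19999373e+00,  2.59969541e-01, -1.38068445e-01,  1.17270495e+00,
        1.30559528e-05,  1.57080493e+00]), 'qvel': array([-0.00075439,  0.0003659 , -0.00145191, -0.00141023,  0.00183234,
       -0.00049747]), 'joint_efforts': array([-1.23057034e-03, -4.05480909e+01,  2.54184598e+01,  1.02945520e-03,
       -1.46122247e-04,  2.16855926e-05]), 'ee_pos': array([0.1902388 , 0.48932549, 0.23133227]), 'tcp_rot': array([-5.79136966e-01, -3.08774772e+00, -8.62163708e-05]), 'ft_force': array([ 0.47376123,  1.28333818, -0.35857312]), 'ft_torque': array([ 0.00086867, -0.06294267,  0.04736304]), 'gripper_force': 0.0, 'grip_width': 0.08548356229354985}
```

View pics/top0.png

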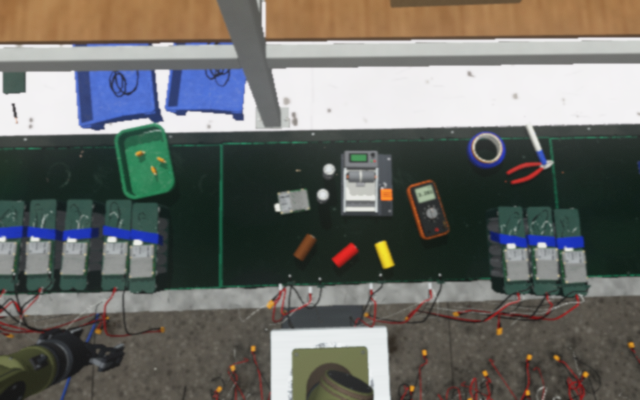

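View pics/side0.png

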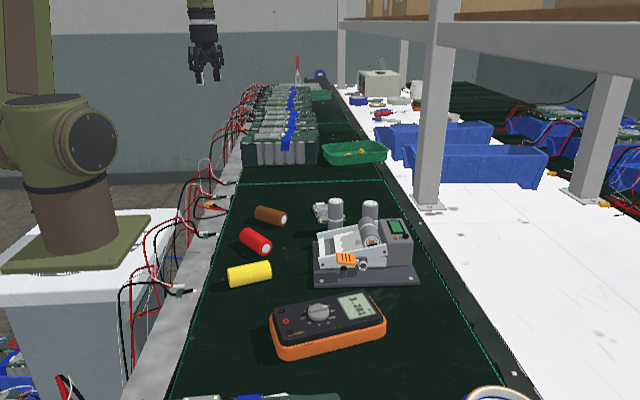

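Top view: the candidates for the cell are brown (305,247), red (344,255), yellow (384,254), the upright cells (329,170) and (322,195), and the grey cell lying in the tester at about (360,176). That last one is the target. The orange key is at (386,194), and the tester faces roughly world +x. I'll check this in a close crop.

Run:
```python
from h import *
a=cv2.imread('pics/top0.png')[135:235,300:430];b=cv2.imread('pics/side0.png')[190:300,295:425]
im=np.vstack([cv2.resize(a,(650,500),interpolation=cv2.INTER_CUBIC)]);cv2.imwrite('pics/c0.png',im)
p=shot('top');
for u,v in((360,176),(341.5,215),(392,215.5),(386,194.5)): print(u,v,ray(p,u,v,.009),ray(p,u,v,.05))
```

```text
360 176 [ 0.57037213 -0.10231885  0.009     ] [ 0.56268151 -0.09682536  0.05      ]
341.5 215 [ 0.46006167 -0.04562515  0.009     ] [ 0.45649597 -0.04225164  0.05      ]
392 215.5 [ 0.45506701 -0.18842317  0.009     ] [ 0.45168807 -0.17970992  0.05      ]
386 194.5 [ 0.51532062 -0.17429872  0.009     ] [ 0.50968858 -0.16611363  0.05      ]
```

View pics/c0.png

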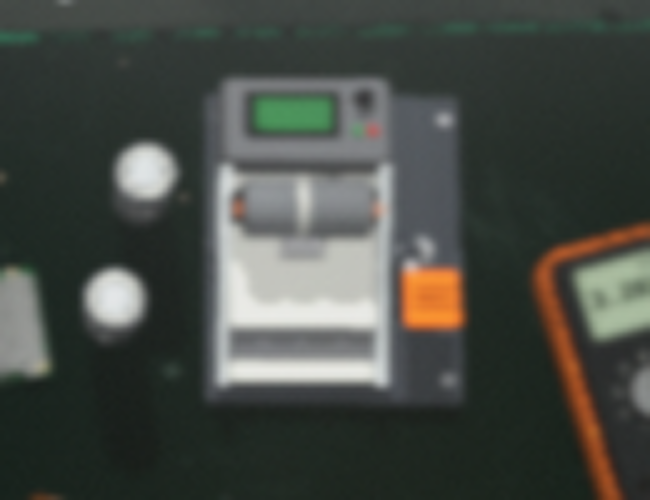

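The crop shows the grey cell in the seat at crop (308,208), the key at (432,298) and the groove at y≈345. The choice is confirmed. Next I fit the tester pose.

Run:
```python
from h import *
from scipy.optimize import least_squares
p=shot('top'); q=shot('side','side1.png')
M=[((432,298),(-70,-70,45)),((308,208),(-22,0,52)),((305,345),(-94,0,22)),((222,386),(-114,44,30)),((383,386),(-114,-44,30)),((223,80),(50,44,60)),((388,80),(50,-44,60))]
def W(s,m):
    c,n=np.cos(s[2]),np.sin(s[2]);m=np.array(m)/1000
    return [s[0]+c*m[0]-n*m[1],s[1]+n*m[0]+c*m[1],m[2]]
f=lambda s:np.concatenate([proj(p,W(s,m))-(300+u[0]/5-.4,135+u[1]/5-.4) for u,m in M])
r=least_squares(f,[.58,-.1,0],loss='soft_l1');print(r.x,f(r.x).round(1))
im=cv2.imread('pics/side1.png')
im2=cv2.resize(im[190:300,295:425],None,fx=6,fy=6,interpolation=cv2.INTER_CUBIC)[:600]
for m in[(-70,-70,45),(-86,-70,47.5),(-22,-36,52),(-22,36,52),(-114,-44,30),(-114,44,30),(50,-44,60),(50,44,60)]:
    x=(proj(q,W(r.x,m))-(295,190)+.5)*6; cv2.circle(im2,tuple(int(i) for i in x),4,(0,0,255),1)
cv2.imwrite('pics/c1.png',im2)
for n,pp in(('cell_a',p),):
    for rr in imaging.look_for(pp,n): print(rr)
print(ray(p,329,170,.072),ray(p,322.7,194.5,.072),ray(p,407.5,185,.046))
```

```text
[ 0.58182898 -0.09931269 -0.022096  ] [ 0.2  0.3 -0.3  0.7 -0.6  0.6  0.6 -0.7  0.1 -0.8  0.6 -0.1 -0.5 -0.1]
{'extent': [377.5, 242.2, 19.4, 23.6], 'p': 0.84}
{'extent': [291.0, 234.5, 25.9, 25.1], 'p': 0.78}
{'extent': [348.3, 167.6, 26.4, 18.0], 'p': 0.69}
{'extent': [321.7, 164.7, 13.0, 14.2], 'p': 0.51}
{'extent': [320.1, 189.3, 6.3, 16.9], 'p': 0.44}
[ 0.57681179 -0.01090303  0.072     ] [0.51067604 0.00791413 0.072     ] [ 0.53528013 -0.22779196  0.046     ]
```

View pics/c1.png

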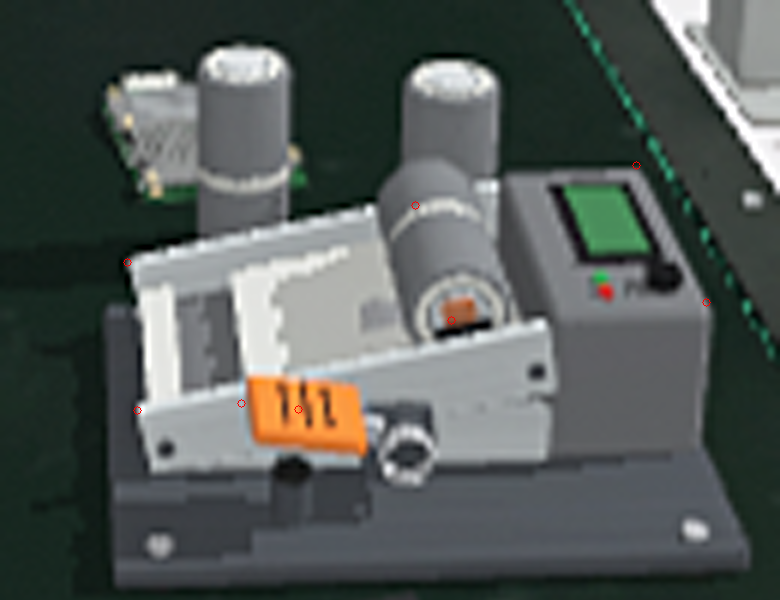

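The side overlay agrees with the fit to about 2 mm: the key middle is predicted at (298,408) and seen at (307,414). That puts the tester at about (0.583, -0.099) with yaw -0.022. Plan: fingers along tester y, about 54 mm open, TCP at tester (-74, -33).

Emit:
servo_tool(
  hand=[93, 93, 93, 93, 93],
  travel=[
    [-0.031, -0.028, 0],
    [-0.062, -0.055, 0],
    [-0.093, -0.083, 0],
    [-0.124, -0.11, 0],
    [-0.155, -0.138, 0],
  ],
  angular=[
    [0, 0, -1],
    [0, 0, -2],
    [0, 0, -3],
    [0, 0, -3.98],
    [0, 0, -3.98],
  ],
)

```text
time: 1.32
ee_pos: [0.2851, 0.3031, 0.2314]
tcp_rot: [0.031, 3.141, 0.0]
ft_force: [0.3, -0.1, -0.0]
grip_width: 0.0543
gripper_force: 0.0
```

Emit:
servo_tool(
  hand=[93, 93, 93, 93, 93],
  travel=[
    [-0.0195, -0.036, 0],
    [-0.039, -0.072, 0],
    [-0.0585, -0.108, 0],
    [-0.078, -0.144, 0],
    [-0.0975, -0.18, 0],
  ],
  angular=[
    [0, 0, 0],
    [0, 0, 0],
    [0, 0, 0],
    [0, 0, 0],
    [0, 0, 0],
  ],
)

```text
time: 1.73
ee_pos: [0.3784, 0.1205, 0.2317]
tcp_rot: [0.037, 3.14, 0.001]
ft_force: [1.5, 0.7, -0.5]
grip_width: 0.0544
gripper_force: 0.0
```

Emit:
servo_tool(
  hand=[93, 93, 93, 93, 93],
  travel=[
    [-0.0195, -0.036, 0],
    [-0.039, -0.072, 0],
    [-0.0585, -0.108, 0],
    [-0.078, -0.144, 0],
    [-0.0975, -0.18, 0],
  ],
  angular=[
    [0, 0, 0],
    [0, 0, 0],
    [0, 0, 0],
    [0, 0, 0],
    [0, 0, 0],
  ],
)

```text
time: 2.15
ee_pos: [0.4717, -0.062, 0.2315]
tcp_rot: [0.038, 3.141, 0.0]
ft_force: [1.1, 0.2, 0.7]
grip_width: 0.0544
gripper_force: 0.0
```

Emit:
servo_tool(
  hand=[93, 93, 93, 93, 93],
  travel=[
    [-0.018, -0.035, 0.03],
    [-0.037, -0.071, 0.06],
    [-0.037, -0.071, 0.09],
    [-0.037, -0.071, 0.1],
    [-0.037, -0.071, 0.1],
  ],
  angular=[
    [0, 0, 0],
    [0, 0, 0],
    [0, 0, 0],
    [0, 0, 0],
    [0, 0, 0],
  ],
)

```text
time: 2.57
ee_pos: [0.5037, -0.1321, 0.1275]
tcp_rot: [-0.04, -3.134, -0.003]
ft_force: [-0.1, 0.3, 0.1]
grip_width: 0.0543
gripper_force: 0.0
```

Run:
```python
from h import *
w=shot('wrist','w1.png'); s=shot('side'); t=shot('top')
c=cv2.resize(s['color'][130:300,270:440],(600,600),interpolation=cv2.INTER_CUBIC);cv2.imwrite('pics/s2.png',c)
st=monitor.get_state();print(st['time'],st['ee_pos'],st['tcp_rot'],st['grip_width'],st['joint_positions'])
np.savez('w1.npz',K=w['K'],R=w['R'],t=w['t'])
```

```text
2.7167 [ 0.50703006 -0.13157805  0.13230656] [ 3.63511182e-02  3.14012158e+00 -2.88985513e-04] 0.05431485470202692 [-2.53982396e-01  3.19686884e-01 -3.23860495e-01  9.25980962e-01
  1.23942795e-04 -2.30830670e-01]
```

View pics/w1.png

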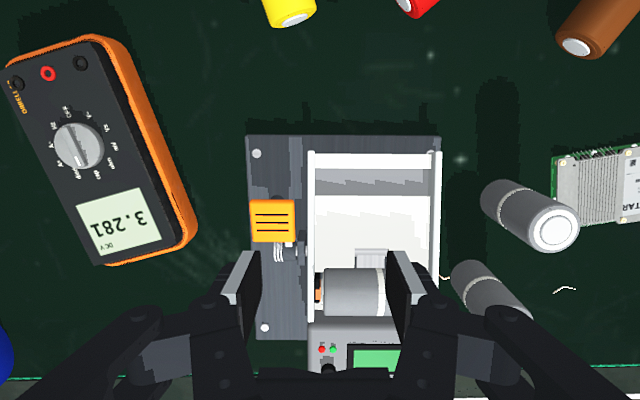

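View pics/s2.png

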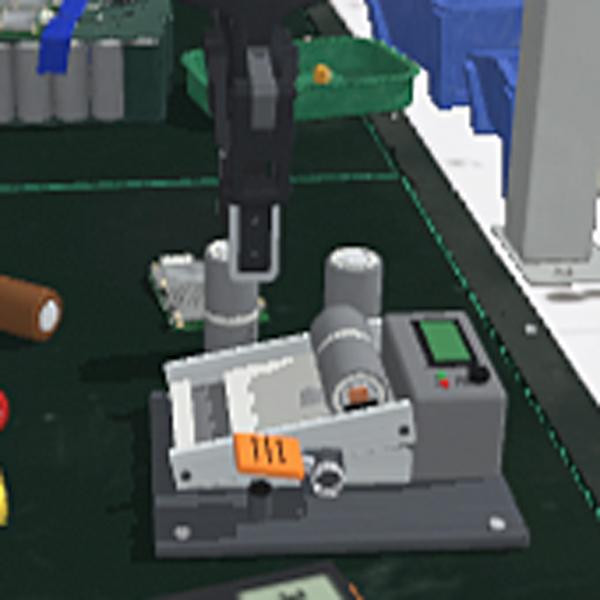

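The wrist view shows the key at (272,221), the cheek foot ends at (311,152) and (437,152), the groove at y≈182 and the cell at about (355,292). In the side crop the near fingertip bottom is at (254,281). I'll refit the pose from the wrist picture and find the tip depth.

Run:
```python
from h import *
from scipy.optimize import least_squares
p=np.load('w1.npz')
M=[((272,221),(-70,-70,45)),((311.5,152.5),(-114,44-88,30)),((437,152.5),(-114,44,30)),((247,137),None),((312,168),(-104,-41.5,22)),((312,182),None)]
M=[m for m in M if m[1]]
def W(s,m):
    c,n=np.cos(s[2]),np.sin(s[2]);m=np.array(m)/1000
    return [s[0]+c*m[0]-n*m[1],s[1]+n*m[0]+c*m[1],m[2]]
f=lambda s:np.concatenate([proj(p,W(s,m))-u for u,m in M])
r=least_squares(f,[.58,-.1,0]);print(r.x,f(r.x).round(1))
t=monitor.get_state()['ee_pos']
def T(s,X):
    d=np.array(X[:2])-s[:2];c,n=np.cos(s[2]),np.sin(s[2]);return [c*d[0]+n*d[1],-n*d[0]+c*d[1]]
for s in (r.x,[.583,-.099,-.022]): print('tcp in tester',T(s,t))
q=shot('side')
K,R,tt=[np.array(q[k]) for k in('K','R','t')]
u,v=270+254*170/600,130+281*170/600
d=R.T@np.linalg.inv(K)@np.array([u,v,1]);c=-R.T@tt;k=(t[1]-.034-.0-c[1])/d[1];print('tip',c+d*k)
for z in (0,.005,.01): 
  for o in(-.027,.027): print(z,o,proj(p,[t[0],t[1]+o,t[2]+z]),proj(q,[t[0],t[1]+o,t[2]+z]))
```

```text
[ 0.58326028 -0.09845884 -0.01914359] [-0.6  0.9 -2.1  1.1  1.2  0.3  1.6 -2.2]
tcp in tester [np.float64(-0.07558226609535389), np.float64(-0.03457237065929282)]
tcp in tester [np.float64(-0.07523489710538546), np.float64(-0.034241368232459025)]
tip [ 0.50554664 -0.16557805  0.13347946]
0 -0.027 [262.22313266 278.82036847] [342.36319309 208.35917823]
0 0.027 [386.18725913 275.91927159] [338.6537685  194.96578682]
0.005 -0.027 [260.27473736 284.67396508] [342.40372296 205.53632677]
0.005 0.027 [388.24174774 281.69067932] [338.68061166 192.30573065]
0.01 -0.027 [258.19644954 290.91779993] [342.44450757 202.69573344]
0.01 0.027 [390.43348172 287.84763263] [338.70761144 189.63015419]
```

The pose agrees with the first fit: TCP is at tester (-75.4, -34.4), and the tips are at about TCP height. Descending.

Emit:
servo_tool(
  hand=[93, 93, 93, 93, 93],
  travel=[
    [-0.0015, 0.0015, 0.025],
    [-0.0015, 0.0015, 0.048],
    [-0.0015, 0.0015, 0.065],
    [-0.0015, 0.0015, 0.072],
    [-0.0015, 0.0015, 0.072],
  ],
  angular=[
    [0, 0, 0],
    [0, 0, 0],
    [0, 0, 0],
    [0, 0, 0],
    [0, 0, 0],
  ],
)

```text
time: 3.18
ee_pos: [0.5076, -0.1296, 0.0592]
tcp_rot: [-0.035, -3.141, -0.0]
ft_force: [0.4, 0.2, 1.3]
grip_width: 0.0545
gripper_force: 0.0
```

Emit:
servo_tool(
  hand=[93, 93, 93, 93, 93],
  travel=[
    [0, 0, 0.003],
    [0, 0, 0.006],
    [0, 0, 0.009],
    [0, 0, 0.01],
    [0, 0, 0.01],
  ],
  angular=[
    [0, 0, 0],
    [0, 0, 0],
    [0, 0, 0],
    [0, 0, 0],
    [0, 0, 0],
  ],
)

```text
time: 3.6
ee_pos: [0.5081, -0.1303, 0.0495]
tcp_rot: [0.037, 3.141, -0.0]
ft_force: [-0.0, 1.3, 0.4]
grip_width: 0.0542
gripper_force: 0.0
```

Run:
```python
from h import *
s=shot('side');st=monitor.get_state();print(st['time'],st['ee_pos'],st['ft_force'],st['ft_torque'])
cv2.imwrite('pics/s3.png',cv2.resize(s['color'][180:290,300:420],(720,600)[:2],interpolation=cv2.INTER_CUBIC))
```

```text
3.65 [ 0.50814031 -0.13031532  0.04953655] [ 0.06785489  1.18073302 -0.39609965] [ 0.02394272 -0.03157992  0.02397007]
```

View pics/s3.png

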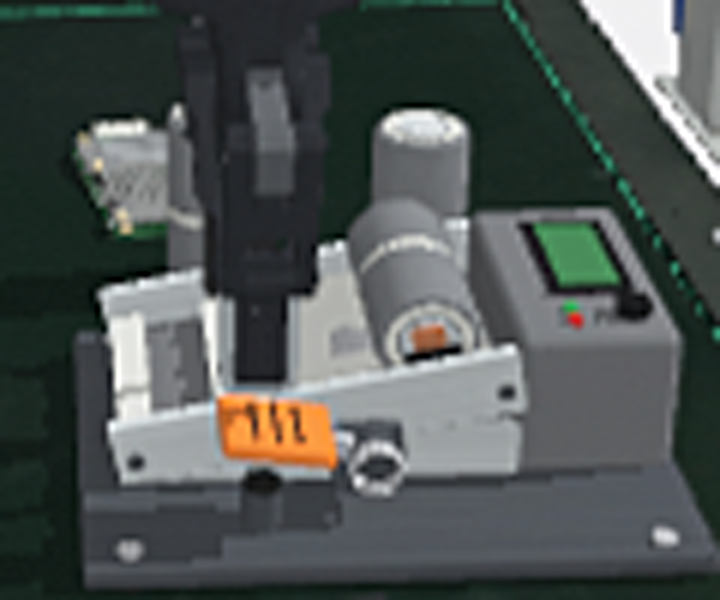

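Run:
```python
from h import *
s=shot('side');t=monitor.get_state()['ee_pos']
for n,y in(('Ain',-.027),('Aout',-.042),('Bin',.027),('Bout',.042)):
  for x in(-.011,.011): print(n,x,[((proj(s,[t[0]+x,t[1]+y,t[2]+z])-(300,180)+.5)*[6,5.4545]).round().tolist() for z in(0,.01,.02,.04)])
```

```text
Ain -0.011 [[218.0, 398.0], [218.0, 370.0], [218.0, 342.0], [219.0, 285.0]]
Ain 0.011 [[296.0, 395.0], [296.0, 367.0], [297.0, 339.0], [298.0, 282.0]]
Aout -0.011 [[224.0, 424.0], [224.0, 396.0], [224.0, 367.0], [225.0, 309.0]]
Aout 0.011 [[303.0, 421.0], [304.0, 393.0], [304.0, 364.0], [306.0, 306.0]]
Bin -0.011 [[199.0, 312.0], [199.0, 286.0], [200.0, 259.0], [200.0, 205.0]]
Bin 0.011 [[272.0, 310.0], [272.0, 283.0], [273.0, 256.0], [274.0, 202.0]]
Bout -0.011 [[195.0, 290.0], [195.0, 264.0], [195.0, 238.0], [195.0, 184.0]]
Bout 0.011 [[266.0, 288.0], [266.0, 262.0], [267.0, 235.0], [268.0, 182.0]]
```

The side view shows finger A hanging over the key with its tip just above it (bottom edge about y=398). Nothing is touching yet and the cell is still seated. Pressing step by step.

Emit:
servo_tool(
  hand=[93, 93, 93, 93, 93],
  travel=[
    [0, 0, 0.002],
    [0, 0, 0.004],
    [0, 0, 0.006],
    [0, 0, 0.006],
    [0, 0, 0.006],
  ],
  angular=[
    [0, 0, 0],
    [0, 0, 0],
    [0, 0, 0],
    [0, 0, 0],
    [0, 0, 0],
  ],
)

```text
time: 4.12
ee_pos: [0.5081, -0.1303, 0.0433]
tcp_rot: [0.037, 3.141, -0.0]
ft_force: [-0.5, -0.2, 0.5]
grip_width: 0.0544
gripper_force: 0.3
```

Emit:
servo_tool(
  hand=[93, 93, 93, 93, 93],
  travel=[
    [0, 0, 0.002],
    [0, 0, 0.004],
    [0, 0, 0.004],
    [0, 0, 0.004],
    [0, 0, 0.004],
  ],
  angular=[
    [0, 0, 0],
    [0, 0, 0],
    [0, 0, 0],
    [0, 0, 0],
    [0, 0, 0],
  ],
)

```text
time: 4.53
ee_pos: [0.5074, -0.1303, 0.0393]
tcp_rot: [-0.037, -3.14, 0.0]
ft_force: [-3.2, 0.0, 3.8]
grip_width: 0.0541
gripper_force: 1.7
```

Contact at TCP z≈0.041, so the tips are about 5 mm behind the TCP. I expect full press at TCP z≈0.030.

Emit:
servo_tool(
  hand=[93, 93, 93, 93, 93],
  travel=[
    [0, 0, 0.0015],
    [0, 0, 0.003],
    [0, 0, 0.0045],
    [0, 0, 0.006],
    [0, 0, 0.006],
  ],
  angular=[
    [0, 0, 0],
    [0, 0, 0],
    [0, 0, 0],
    [0, 0, 0],
    [0, 0, 0],
  ],
)

```text
time: 4.95
ee_pos: [0.5063, -0.1302, 0.0329]
tcp_rot: [-0.037, -3.138, 0.0]
ft_force: [-6.1, -0.3, 7.3]
grip_width: 0.0541
gripper_force: 4.0
```

Emit:
servo_tool(
  hand=[93, 93, 93, 93, 93],
  travel=[
    [0, 0, 0.0015],
    [0, 0, 0.003],
    [0, 0, 0.003],
    [0, 0, 0.003],
    [0, 0, 0.003],
  ],
  angular=[
    [0, 0, 0],
    [0, 0, 0],
    [0, 0, 0],
    [0, 0, 0],
    [0, 0, 0],
  ],
)

```text
time: 5.37
ee_pos: [0.5057, -0.1302, 0.031]
tcp_rot: [-0.037, -3.138, 0.001]
ft_force: [-9.6, -0.0, 15.6]
grip_width: 0.0543
gripper_force: 8.8
```

Run:
```python
from h import *
s=shot('side');w=shot('wrist');st=monitor.get_state();print(st['time'],st['ee_pos'],st['ft_force'])
a=cv2.resize(s['color'][180:290,300:420],(400,367),interpolation=cv2.INTER_CUBIC)
b=cv2.resize(w['color'][100:400,200:500],(367,367))
cv2.imwrite('pics/s4.png',np.hstack([a,b]))
```

```text
5.4667 [ 0.50572028 -0.13025424  0.03102773] [-8.9056203  -0.67504614 15.82713563]
```

View pics/s4.png

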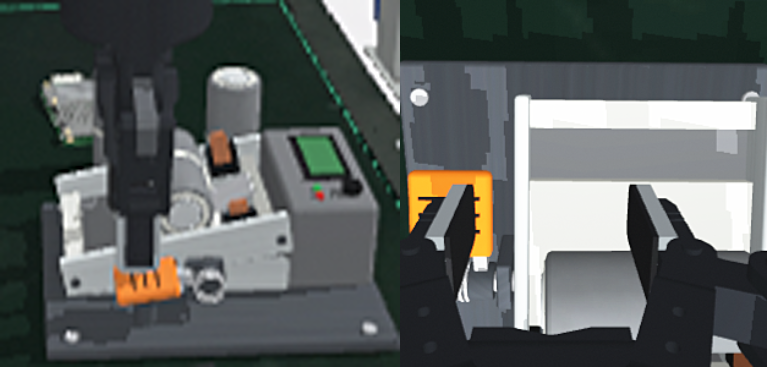

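The key is fully down (force rising to 16 N) and the cell has popped and rests against finger B. I hold the key about 1 s longer so the cell settles, then check it is still.

Emit:
servo_tool(
  hand=[93, 93, 93, 93, 93],
  travel=[
    [0, 0, 0],
    [0, 0, 0],
    [0, 0, 0],
    [0, 0, 0],
    [0, 0, 0],
  ],
  angular=[
    [0, 0, 0],
    [0, 0, 0],
    [0, 0, 0],
    [0, 0, 0],
    [0, 0, 0],
  ],
)

```text
time: 5.88
ee_pos: [0.5057, -0.1302, 0.031]
tcp_rot: [-0.037, -3.138, 0.001]
ft_force: [-9.0, 0.9, 15.8]
grip_width: 0.0543
gripper_force: 8.7
```

```bash
cat > diff.py <<'E'
from h import *
a=shot('side');
for i in range(6): b=shot('side')
d=cv2.absdiff(a['color'],b['color'])[180:290,300:420].max(2);print('diff',d.max(),(d>25).sum())
st=monitor.get_state();print(st['time'],st['ee_pos'],st['ft_force'])
print([(r['p'],r['extent']) for r in imaging.look_for(b,'cell')])
E
python3 diff.py
```

```text
diff 5 0
6.2333 [ 0.50568187 -0.13020761  0.03101421] [-8.4424286  -0.05644273 14.98891311]
[(0.97, [226.7, 258.8, 41.3, 28.0]), (0.81, [254.7, 203.8, 33.2, 21.3]), (0.6, [363.0, 199.7, 19.2, 19.3]), (0.59, [239.8, 229.0, 33.5, 28.6]), (0.53, [343.6, 218.5, 17.5, 31.8])]
```

The cell is still. I ease the key up a little, then lead the cell slowly downhill.

Emit:
servo_tool(
  hand=[93, 93, 93, 93, 93],
  travel=[
    [0.0007, 0, 0.0],
    [0.0014, 0, -0.0015],
    [0.002, 0, -0.003],
    [0.003, 0, -0.004],
    [0.004, 0, -0.005],
  ],
  angular=[
    [0, 0, 0],
    [0, 0, 0],
    [0, 0, 0],
    [0, 0, 0],
    [0, 0, 0],
  ],
)

```text
time: 6.7
ee_pos: [0.5067, -0.1303, 0.0361]
tcp_rot: [0.036, 3.136, 0.0]
ft_force: [2.5, 0.7, 2.0]
grip_width: 0.0544
gripper_force: 1.5
```

Emit:
servo_tool(
  hand=[93, 93, 93, 93, 93],
  travel=[
    [0.002, 0, 0.0002],
    [0.004, 0, 0.0005],
    [0.006, 0, 0.0008],
    [0.008, 0, 0.001],
    [0.01, 0, 0.0013],
  ],
  angular=[
    [0, 0, 0],
    [0, 0, 0],
    [0, 0, 0],
    [0, 0, 0],
    [0, 0, 0],
  ],
)

```text
time: 7.12
ee_pos: [0.4939, -0.1299, 0.0339]
tcp_rot: [0.037, 3.141, -0.0]
ft_force: [1.8, -0.2, 1.8]
grip_width: 0.0542
gripper_force: 1.5
```

Emit:
servo_tool(
  hand=[93, 93, 93, 93, 93],
  travel=[
    [0.002, 0, 0.0003],
    [0.004, 0, 0.0006],
    [0.006, 0, 0.001],
    [0.008, 0, 0.0013],
    [0.01, 0, 0.0017],
  ],
  angular=[
    [0, 0, 0],
    [0, 0, 0],
    [0, 0, 0],
    [0, 0, 0],
    [0, 0, 0],
  ],
)

```text
time: 7.53
ee_pos: [0.4824, -0.1294, 0.0318]
tcp_rot: [-0.037, -3.139, -0.001]
ft_force: [-0.4, 0.4, -0.0]
grip_width: 0.0543
gripper_force: 0.1
```

```bash
python3 diff.py
python3 - <<'E'
from h import *
s=shot('side');w=shot('wrist')
a=cv2.resize(s['color'][180:290,300:420],(400,367),interpolation=cv2.INTER_CUBIC)
b=cv2.resize(w['color'][100:400,200:500],(367,367))
cv2.imwrite('pics/s5.png',np.hstack([a,b]))
E
```

```text
diff 63 109
7.8833 [ 0.48201725 -0.12922322  0.03177517] [-4.97059649 -0.50049569  3.67809859]
[(0.97, [254.4, 206.2, 32.8, 20.6]), (0.96, [238.1, 227.4, 34.6, 29.3]), (0.75, [330.2, 218.8, 17.6, 33.0]), (0.57, [226.7, 262.1, 44.1, 25.5]), (0.56, [361.9, 197.5, 17.4, 21.0])]
```

View pics/s5.png

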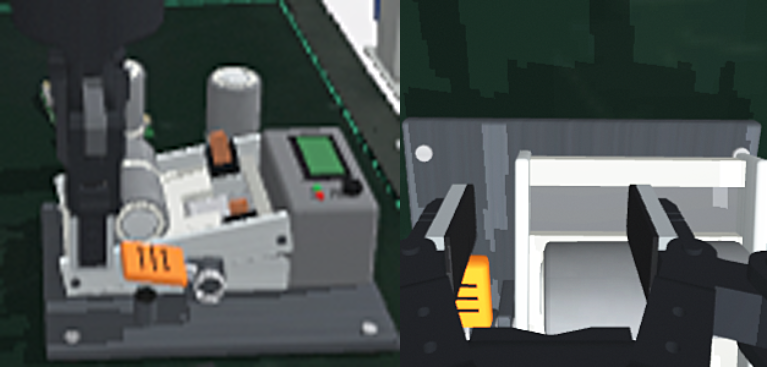

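The cell follows behind finger B and is at about x = -73. The key has sprung up behind finger A. I continue slowly into the groove.

Emit:
servo_tool(
  hand=[93, 93, 93, 93, 93],
  travel=[
    [0.0015, 0, 0.0006],
    [0.003, 0, 0.0012],
    [0.0045, 0, 0.0018],
    [0.006, 0, 0.0024],
    [0.0075, 0, 0.003],
  ],
  angular=[
    [0, 0, 0],
    [0, 0, 0],
    [0, 0, 0],
    [0, 0, 0],
    [0, 0, 0],
  ],
)

```text
time: 8.45
ee_pos: [0.4774, -0.1298, 0.0294]
tcp_rot: [0.037, 3.14, -0.001]
ft_force: [-0.8, -0.1, -0.3]
grip_width: 0.0544
gripper_force: 0.1
```

Emit:
servo_tool(
  hand=[93, 93, 93, 93, 93],
  travel=[
    [0.0015, 0, 0.0006],
    [0.003, 0, 0.0012],
    [0.0045, 0, 0.0018],
    [0.006, 0, 0.0024],
    [0.0075, 0, 0.003],
  ],
  angular=[
    [0, 0, 0],
    [0, 0, 0],
    [0, 0, 0],
    [0, 0, 0],
    [0, 0, 0],
  ],
)

```text
time: 8.87
ee_pos: [0.4689, -0.1294, 0.0262]
tcp_rot: [0.037, 3.141, -0.0]
ft_force: [-0.1, -0.0, -0.1]
grip_width: 0.0544
gripper_force: 0.1
```

Emit:
servo_tool(
  hand=[93, 93, 93, 93, 93],
  travel=[
    [0.0012, 0, 0.0006],
    [0.0024, 0, 0.0012],
    [0.0036, 0, 0.0018],
    [0.0048, 0, 0.0024],
    [0.006, 0, 0.003],
  ],
  angular=[
    [0, 0, 0],
    [0, 0, 0],
    [0, 0, 0],
    [0, 0, 0],
    [0, 0, 0],
  ],
)

```text
time: 9.28
ee_pos: [0.4627, -0.1292, 0.0232]
tcp_rot: [-0.037, -3.141, -0.0]
ft_force: [-0.2, 0.3, -0.8]
grip_width: 0.0545
gripper_force: 0.2
```

Emit:
servo_tool(
  hand=[93, 93, 93, 93, 93],
  travel=[
    [0.0012, 0, 0],
    [0.0024, 0, 0],
    [0.0036, 0, 0],
    [0.0048, 0, 0],
    [0.006, 0, 0],
  ],
  angular=[
    [0, 0, 0],
    [0, 0, 0],
    [0, 0, 0],
    [0, 0, 0],
    [0, 0, 0],
  ],
)

```text
time: 9.7
ee_pos: [0.4572, -0.1291, 0.0234]
tcp_rot: [0.037, 3.141, -0.0]
ft_force: [-0.1, -0.6, -0.5]
grip_width: 0.0544
gripper_force: 0.0
```

```bash
python3 diff.py
python3 - <<'E'
from h import *
s=shot('side');w=shot('wrist')
a=cv2.resize(s['color'][180:290,300:420],(400,367),interpolation=cv2.INTER_CUBIC)
b=cv2.resize(w['color'][100:400,200:500],(367,367))
cv2.imwrite('pics/s6.png',np.hstack([a,b]))
E
```

```text
diff 25 0
10.05 [ 0.4571729  -0.12906184  0.02336804] [-0.06970916 -0.26945642 -0.02430287]
[(0.91, [317.2, 224.1, 17.7, 32.2]), (0.89, [239.2, 227.4, 31.9, 28.4]), (0.81, [255.1, 207.1, 32.0, 17.7]), (0.79, [227.5, 261.1, 45.2, 28.0]), (0.59, [326.7, 197.9, 16.0, 30.1]), (0.55, [364.6, 201.0, 15.1, 18.9])]
```

View pics/s6.png

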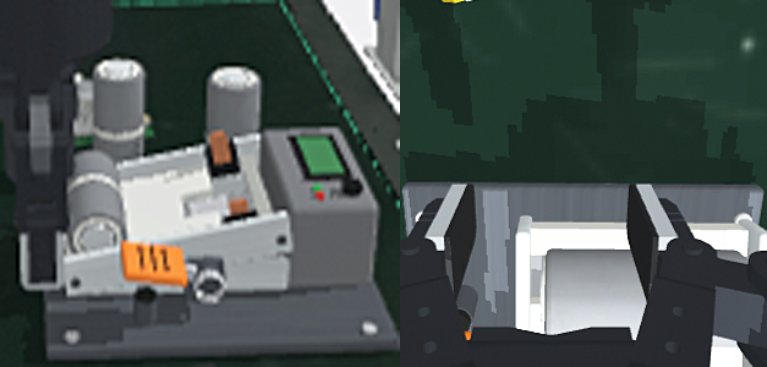

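The cell lies in the groove with finger B just ahead of it. I move on downhill a little, then up and away.

Emit:
servo_tool(
  hand=[93, 93, 93, 93, 93],
  travel=[
    [0.002, 0, 0],
    [0.005, 0, 0],
    [0.01, 0, 0],
    [0.016, 0, 0],
    [0.022, 0, 0],
  ],
  angular=[
    [0, 0, 0],
    [0, 0, 0],
    [0, 0, 0],
    [0, 0, 0],
    [0, 0, 0],
  ],
)

```text
time: 10.62
ee_pos: [0.434, -0.1284, 0.0232]
tcp_rot: [-0.037, -3.141, -0.0]
ft_force: [0.4, 1.1, 0.3]
grip_width: 0.0544
gripper_force: 0.0
```

Emit:
servo_tool(
  hand=[93, 93, 93, 93, 93],
  travel=[
    [0, 0, -0.02],
    [0, 0, -0.05],
    [0, 0, -0.085],
    [0, 0, -0.12],
    [0, 0, -0.12],
  ],
  angular=[
    [0, 0, 0],
    [0, 0, 0],
    [0, 0, 0],
    [0, 0, 0],
    [0, 0, 0],
  ],
)

```text
time: 11.03
ee_pos: [0.4385, -0.1298, 0.1494]
tcp_rot: [0.037, 3.131, -0.005]
ft_force: [0.9, 0.6, 0.8]
grip_width: 0.0543
gripper_force: 0.0
```

```bash
python3 diff.py
python3 - <<'E'
from h import *
s=shot('side');t=shot('top')
a=cv2.resize(s['color'][180:290,300:420],(400,367),interpolation=cv2.INTER_CUBIC)
b=cv2.resize(t['color'][130:270,280:420],(367,367))
s0=np.array([.583,-.0987])
for y in(-36,36):
    x=(proj(s,[.583-.097+.0206*y/1000,-.0987+.002+y/1000,.0365])-(300,180)+.5)*400/120; cv2.circle(a,tuple(int(i) for i in x),3,(0,0,255),1)
cv2.imwrite('pics/s7.png',np.hstack([a,b]))
E
```

```text
diff 145 128
11.3833 [ 0.43358185 -0.12812773  0.14182946] [-0.67620117  0.6844873  -0.45807388]
[(0.98, [228.4, 260.2, 44.3, 27.9]), (0.88, [316.9, 222.5, 18.0, 31.8]), (0.84, [255.3, 203.7, 31.5, 22.8]), (0.8, [361.4, 196.9, 15.7, 24.5]), (0.78, [237.5, 227.6, 34.0, 24.8])]
```

View pics/s7.png

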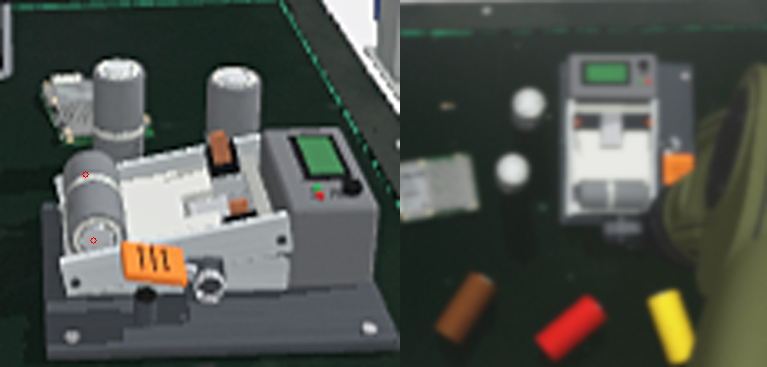

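The cell lies in the groove, on the projected groove points (93,240) and (86,174). The key is up, the bystanders have not moved and the robot is clear. Handing in.

```bash
python3 -c "
from h import *
print(ticket.finish_job())"
```

```text
the job is handed in; nothing more can be done
None
```

The job is handed in: the key was pressed fully down, the cell was caught on the other finger and led down into the parking groove, where it lies with the robot clear; the final pictures showed the bystanders and look-alikes unmoved.

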